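Turn over the mirrored guide stop

ROBOT

A 6-joint arm with a two-finger parallel gripper is mounted at the origin on the work surface. World frame = base frame: x ahead of the robot, y to its left, z up, the work surface at z = 0. Lengths are in mm, angles in rad, forces in N, time in s.
With the tool pointing down it reaches from about 300 to 775 mm from the base axis. Payload 14.6 kg.
Tool frame: the origin (TCP) lies midway between the tips of the shut fingers; the grasp point (between the pads) lies 19 mm behind it (manip.tcp_to_grasp is the distance from the TCP to the grasp point, in mm); z points along the fingers, x is the direction in which the jaws open and shut, and the axes are right-handed (so a half turn about z gives the same grasp; the last joint's range is limited). The gripper opens to 94 mm and grips with 3 to 60 N. Pads are 16 mm wide; open, the fingers measure 119 mm over their backs; the gripper's body (75 mm by 177 mm) begins 78 mm behind the grasp point.
Start: joints at [1.185, 0.3, 1.521, -0, 1.321, -0.067], TCP at [172.382, 522.277, 205.446] pointing down, gripper open.
Joint ranges: [-3.03, 3.03], [-0.79, 2.21], [0.23, 2.52], [-1.04, 4.18], [0, 3.07], [-2.55, 2.55]. Speed limits (rad/s): [2.22, 2.22, 2.57, 3.14, 3.14, 3.14].

INTERFACE

Orientations are given as [roll, pitch, yaw] about the fixed x, y, z axes, in that order (R = Rz(yaw) Ry(pitch) Rx(roll)).
In Python, from cell import manip gives the robot as it stands.
- The arm moves only by the tool arm_command, never from a script. Its argument "steps" is a list of rows, each a list of 3 entries, a list of its own where there are three numbers: the opening, from 0 (shut) to 1 (fully open), then the shift along the tool's x, y, z in cm, then the turn about the tool's z in rad. A call has 1 to 5 rows; each row shifts and turns the commanded pose from where the row before left it, along the tool's axes as they then stand; what a row does not reach is not made up. A row lasts 1/12 s, in which the tool goes at most 41.7 mm and 7.16 degrees, less where a joint would pass 70% of its speed; a pose out of reach is approached as far as the arm can. A call with a gripper value outside its range is refused whole. The fingers move at their own pace and stop on an object; "force" is the grip in N (left out, the last holds). Time passes only in rows, so rows that do not move let the fingers close. It gives the time, the measured TCP pose, the force and the opening at its end, in the units of the state.
- manip.read_state(): the state, without advancing time (a new reading comes with each control period).
- manip.camera(name): name is "scene" or "top"; returns (picture, depth): 420x560x3 uint8, red, green, blue; 420x560 float32, mm along the optical axis (not along the pixel's ray), 0 where there is no reading.
- manip.calibration(name): a dict with "fx", "fy", "cx", "cy" (pixels), "distortion" ([k1, k2, p1, p2, k3] as OpenCV has them; the pictures are not rectified), "R" (3x3) and "t" (3): a world point X has camera coordinates R X + t. Camera axes: x right, y down, z forward; pixel columns grow to the right and rows downward; lengths in mm; the calibration is good to about 2 mm. A picture is of the moment at which its call begins. calibration takes no time and is no camera call.
- manip.sign_off(): hands the job in, once; it reports no verdict.
The state is a dict: "clock": time; "joints": joint angles; "qd": joint speeds; "effort": joint torques, N m; "eef_pos": TCP position; "eef_rot": TCP orientation; "wrist_force": force on the tool from outside, world axes, zero at the start; "moment": the same for the moment, N m; "finger_gap": finger opening in mm.
Only numpy, scipy, OpenCV 4.12 (cv2) and the standard library are available. Lean on these libraries where they do the work, as an engineer would, in place of code of your own. Each camera call takes 0.05 s, during which the arm holds its last target.

TASK

The L-shaped guide stops for the button press are laid out on their outline cards, but one lies wrong side up, so that it is the mirror image of its outline. Turn that one over and lay it flat on its own card so that it covers its outline; leave the other two stops and everything else where they are.

Things in the scene. Friction and masses are not known exactly. Their poses are not given: they have to be found in the camera images.
- stop_a_elbow (a point): Aluminium guide stop, a flat L 24 mm thick, legs 24 mm wide, about 190 g; all three are alike, each on its own card. Point: centre of the elbow square, mid-thickness. x along the long leg (end face at x = 78 mm), y along the short leg (end face at y = 48 mm, free of the long leg from 12 mm), outer sides at -12 mm. z square to the good face: z up = right way, z down = mirrored.
- stop_a_toe (a point): Centre of the end face of this stop's long leg, mid-thickness, 78 mm along x from its elbow point; same axes. Two 9 mm bolt holes look alike on both faces. The stop can also stand on the outer side of its long leg (90 x 24 mm), short leg up.
- card_a_elbow (a point): Fixed brown card, 150 x 140 x 2 mm, for stop_a, with the full-size dark outline of a stop lying the right way. Point: centre of the outline's elbow square, on the card's top face, 33 mm (x) and 18 mm (y) short of the card's centre. x along the outline's long leg, y along its short leg, z up. A stop lying flat here has its elbow point 12 mm above the card's top.
- card_a_toe (a point): End of the outline's long leg, on its centre line, on the card's top face, 78 mm along x from the card's elbow point; same axes.
- stop_b_elbow (a point): Aluminium guide stop, a flat L 24 mm thick, legs 24 mm wide, about 190 g; all three are alike, each on its own card. Point: centre of the elbow square, mid-thickness. x along the long leg (end face at x = 78 mm), y along the short leg (end face at y = 48 mm, free of the long leg from 12 mm), outer sides at -12 mm. z square to the good face: z up = right way, z down = mirrored.
- stop_b_toe (a point): Centre of the end face of this stop's long leg, mid-thickness, 78 mm along x from its elbow point; same axes. Two 9 mm bolt holes look alike on both faces. The stop can also stand on the outer side of its long leg (90 x 24 mm), short leg up.
- card_b_elbow (a point): Fixed brown card, 150 x 140 x 2 mm, for stop_b, with the full-size dark outline of a stop lying the right way. Point: centre of the outline's elbow square, on the card's top face, 33 mm (x) and 18 mm (y) short of the card's centre. x along the outline's long leg, y along its short leg, z up. A stop lying flat here has its elbow point 12 mm above the card's top.
- card_b_toe (a point): End of the outline's long leg, on its centre line, on the card's top face, 78 mm along x from the card's elbow point; same axes.
- stop_c_elbow (a point): Aluminium guide stop, a flat L 24 mm thick, legs 24 mm wide, about 190 g; all three are alike, each on its own card. Point: centre of the elbow square, mid-thickness. x along the long leg (end face at x = 78 mm), y along the short leg (end face at y = 48 mm, free of the long leg from 12 mm), outer sides at -12 mm. z square to the good face: z up = right way, z down = mirrored.
- stop_c_toe (a point): Centre of the end face of this stop's long leg, mid-thickness, 78 mm along x from its elbow point; same axes. Two 9 mm bolt holes look alike on both faces. The stop can also stand on the outer side of its long leg (90 x 24 mm), short leg up.
- card_c_elbow (a point): Fixed brown card, 150 x 140 x 2 mm, for stop_c, with the full-size dark outline of a stop lying the right way. Point: centre of the outline's elbow square, on the card's top face, 33 mm (x) and 18 mm (y) short of the card's centre. x along the outline's long leg, y along its short leg, z up. A stop lying flat here has its elbow point 12 mm above the card's top.
- card_c_toe (a point): End of the outline's long leg, on its centre line, on the card's top face, 78 mm along x from the card's elbow point; same axes.
- die_mid (a point): Bystander: round steel press die standing upright, 48 mm diameter, 42 mm high; point at its centre.
- bar_mid (a point): Bystander: flat dark steel bar, 150 x 16 x 7 mm, long side along its y; point at its centre.
- shell_mid (a point): Bystander: domed steel button shell, 38 mm diameter, 9 mm high; point at its centre.
- jar_mid (a point): Bystander: glass jar with brass lid, 72 mm diameter, 90 mm high, upright; point half-way up.
Not all that is in view belongs to the job. What is shaped like the part that bears stop_c_elbow but pink is not meant. What is shaped like the part that bears stop_b_elbow but turquoise is not meant.

How it is judged (in metres and radians):
At the end, for the whole second after the job is handed in: The stop that was mirrored lies flat on its card, good face up (within 0.08 rad), elbow and long-leg end each within 12 mm of those of its outline, at rest; the other two still lie flat within 20 mm of where they were (horizontal distance between stop_b_elbow and card_b_elbow below 0.012 m and horizontal distance between stop_b_toe and card_b_toe below 0.012 m and z of stop_b_elbow in the frame of card_b_elbow below 0.016 m and angle between each of stop_a_elbow, stop_b_elbow, stop_c_elbow's own z axis and vertical below 0.08 rad and distance of each of stop_a_elbow, stop_a_toe, stop_c_elbow, stop_c_toe from where it was at the start of the episode below 0.02 m and linear speed of stop_b below 0.01 m/s); the robot touches nothing.
It fails at once if A stop that already lay the right way is moved by more than 20 mm (distance of any of stop_a_elbow, stop_a_toe, stop_c_elbow, stop_c_toe from where it was at the start of the episode above 0.02 m).
It fails at once if The die, bar, button shell or jar is moved by more than 30 mm (distance of any of die_mid, bar_mid, shell_mid, jar_mid from where it was at the start of the episode above 0.03 m).
It also fails if it takes over 72 s, if anything falls off the work surface, if the arm or the gripper's body presses on something with over 40 N, if the wrist force passes 120 N, or if a joint passes its speed limit or range.

## Working session

There is one attempt and no reset: what is moved stays moved. The work goes in short steps, Python scripts to look and compute and a tool call to move; the robot and the scene stay as the last step left them, time stands still between calls to the robot, and variables do not carry over. Pictures are saved under pics/ and viewed, and the job is handed in when it is done.

Besides the shell and the picture viewer there is one more tool, called after "Call:" in YAML: its name, and indented under it one key for each argument. arm_command: Moves the arm, as the interface text tells. Its arguments: {"type":"object","properties":{"steps":{"type":"array","items":{"type":"array"}},"force":{"type":"number"}},"required":["steps"]}

```bash
ls; mkdir -p pics; python3 - <<'E'
from cell import manip
import cv2,numpy as np
print(manip.read_state())
for n in ("scene","top"):
    im,d=manip.camera(n); cv2.imwrite(f"pics/{n}0.png",im[:,:,::-1]); np.savez(f"{n}0.npz",im=im,d=d)
    c=manip.calibration(n); print(n,c)
E
```

```text
pics
{'clock': 0.0, 'joints': array([ 1.18539261e+00,  3.00486683e-01,  1.52160165e+00,  6.72250865e-06,
        1.32068952e+00, -6.66288009e-02]), 'qd': array([ 0.00133747, -0.00084182, -0.00192099,  0.00054115, -0.00095258,
       -0.00059751]), 'effort': array([ 1.00079007e-03, -5.31803584e+01, -3.52741349e+01,  7.08603510e-02,
        2.43503298e-02, -1.34575030e-04]), 'eef_pos': array([172.2866363 , 522.03576871, 204.86907939]), 'eef_rot': array([-3.14150725e+00,  1.18213725e-03,  1.25201980e+00]), 'wrist_force': array([0.23137752, 0.00469931, 0.26317111]), 'moment': array([ 0.00841258,  0.05949921, -0.02457282]), 'finger_gap': 93.58180754030225}
scene {'fx': 473.6378762728996, 'fy': 473.6378762728996, 'cx': 273.5717204950776, 'cy': 200.40025144001467, 'distortion': array([0.05819734, 0.        , 0.        , 0.        , 0.        ]), 'R': array([[ 0.60910412,  0.79308479, -0.00294789],
       [ 0.6242572 , -0.48172734, -0.61501359],
       [-0.489178  ,  0.37276707, -0.788511  ]]), 't': array([-440.02876232, -215.52352998, 1485.20595075])}
top {'fx': 429.53926390588873, 'fy': 429.53926390588873, 'cx': 281.7645416755303, 'cy': 211.9208270372431, 'distortion': array([0.03060624, 0.        , 0.        , 0.        , 0.        ]), 'R': array([[ 0.07112931, -0.99745583, -0.00474274],
       [-0.97485101, -0.068509  , -0.21206608],
       [ 0.21120162,  0.01970757, -0.97724382]]), 't': array([ 145.63557989,  505.58887491, 1346.23938241])}
```

View pics/scene0.png

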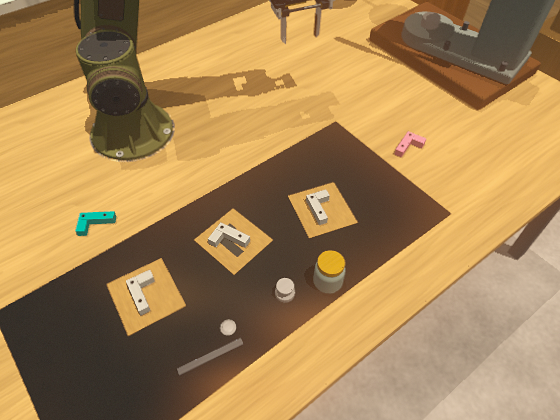

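View pics/top0.png

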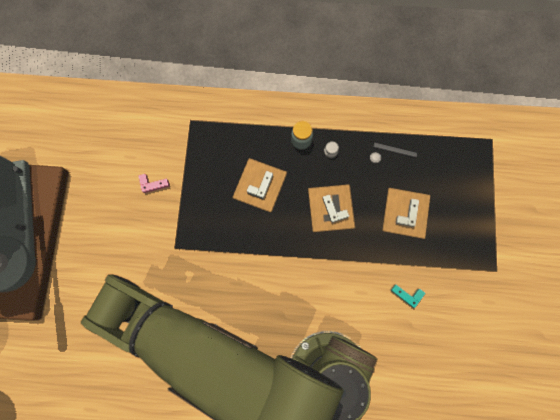

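The scene view shows three cards with grey stops near (147,296), (233,240) and (322,209). The turquoise L at (95,221) and the pink L at (410,144) are off the cards and not meant. In the top view the stops are at (408,214), (334,208) and (261,184). Only the middle one, at (334,208), leaves dark outline uncovered. I'll confirm that in an enlarged crop.

```bash
python3 - <<'E'
import cv2,numpy as np
a=cv2.imread("pics/top0.png")[170:245,290:375]; b=cv2.imread("pics/scene0.png")[200:280,185:280]
a=cv2.resize(a,(400,353),interpolation=cv2.INTER_CUBIC); b=cv2.resize(b,(400,337),interpolation=cv2.INTER_CUBIC)
o=np.zeros((353,800,3),np.uint8);o[:,:400]=a;o[:337,400:]=b
cv2.imwrite("pics/crop0.png",o)
E
```

```text
(no output)
```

View pics/crop0.png

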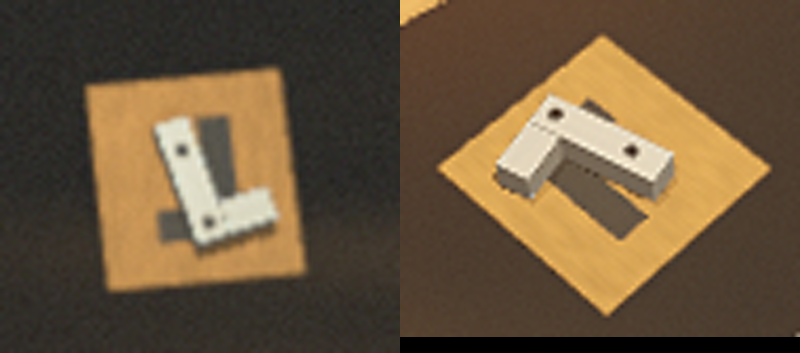

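The crop confirms it. The stop on the middle card leaves much of its outline uncovered and is the mirror image of it, while the other two cover theirs. Next I'll measure that card and stop.

```bash
cat > h.py <<'E'
import cv2,numpy as np
from cell import manip
def rays(name,px):
    c=manip.calibration(name);K=np.array([[c['fx'],0,c['cx']],[0,c['fy'],c['cy']],[0,0,1]])
    n=cv2.undistortPoints(np.asarray(px,float).reshape(-1,1,2),K,c['distortion']).reshape(-1,2)
    return (np.c_[n,np.ones(len(n))])@c['R'], -c['R'].T@c['t']   # dirs world, origin
def plane(name,px,z):
    d,o=rays(name,px); s=(z-o[2])/d[:,2]; return o+d*s[:,None]
def cloud(name,d):
    h,w=d.shape; v,u=np.mgrid[:h,:w]; r,o=rays(name,np.c_[u.ravel(),v.ravel()])
    return (o+r*d.reshape(-1,1)).reshape(h,w,3)   # camera z of r is 1
def snap(tag):
    out={}
    for n in ("scene","top"):
        im,d=manip.camera(n); cv2.imwrite(f"pics/{n}{tag}.png",im[:,:,::-1]); np.savez(f"{n}{tag}.npz",im=im,d=d); out[n]=(im,d)
    return out
def masks(im):
    hsv=cv2.cvtColor(im,cv2.COLOR_RGB2HSV)
    return hsv, (hsv[...,1]<60)&(hsv[...,2]>90), (hsv[...,1]>90)&(hsv[...,0]<25)&(hsv[...,2]>90)
def fill(xy):
    return cv2.minAreaRect(np.asarray(xy,np.float32))
E
python3 - <<'E'
from h import *
for n,roi in (("top",(175,240,300,365)),("scene",(200,280,185,280))):
    z=np.load(n+"0.npz"); im,d=z['im'],z['d']; P=cloud(n,d)
    r0,r1,c0,c1=roi; s=np.s_[r0:r1,c0:c1]
    hsv,w,b=masks(im); 
    w=w[s].copy();b=b[s]|w;Ps=P[s]
    v,u=np.mgrid[r0:r1,c0:c1]
    print(n,w.sum(),b.sum(),"z stop",np.percentile(Ps[w][:,2],[5,25,50,75,95]),"z card",np.median(Ps[b&~w][:,2]))
    nb,lab,st,_=cv2.connectedComponentsWithStats(b.astype(np.uint8)); k=1+st[1:,4].argmax(); b=lab==k
    cnt=max(cv2.findContours(b.astype(np.uint8),cv2.RETR_EXTERNAL,cv2.CHAIN_APPROX_NONE)[0],key=len).reshape(-1,2)+[c0,r0]
    # card
    q=plane(n,cnt,2)[:,:2]; rc=cv2.minAreaRect(q.astype(np.float32)); print("card",rc)
    top=w&(Ps[...,2]>21) 
    q=plane(n,np.c_[u[top],v[top]],26)[:,:2]
    print("stop",top.sum(),cv2.minAreaRect(q.astype(np.float32)),"cent",q.mean(0))
    print(np.round(cv2.boxPoints(cv2.minAreaRect(q.astype(np.float32)))))
    dk=(hsv[s][...,2]<90)&(cv2.erode(cv2.drawContours(np.zeros(b.shape,np.uint8),[(cnt-[c0,r0]).reshape(-1,1,2)],-1,1,-1),np.ones((5,5)))>0)
    q=plane(n,np.c_[u[dk],v[dk]],2)[:,:2]; print("dark",dk.sum(),q.min(0),q.max(0),q.mean(0))
E
```

```text
top 344 1792 z stop [ 7.99996149 26.94316783 30.98519421 33.52299407 36.17692233] z card 8.443628279917334
card ((532.2807006835938, 16.84149169921875), (154.83792114257812, 144.4721221923828), 9.358399391174316)
stop 280 ((531.9911499023438, 5.779170989990234), (89.9948959350586, 60.76704406738281), 22.873598098754883) cent [519.88330673  10.47580054]
[[479.  16.]
 [502. -40.]
 [585.  -5.]
 [562.  51.]]
dark 63 [492.20791928  -7.42480258] [574.01878675  35.39613827] [544.37293353   4.69261002]
scene 403 3216 z stop [18.84023434 30.40048437 31.77835821 33.17493916 35.54435691] z card 7.394573532064669
card ((475.23248291015625, 21.091331481933594), (168.95864868164062, 274.98529052734375), 87.05328369140625)
stop 380 ((527.5005493164062, 7.418891906738281), (94.01158142089844, 58.938106536865234), 24.67621612548828) cent [515.94416182  11.55209714]
[[472.  15.]
 [497. -39.]
 [583.   0.]
 [558.  54.]]
dark 17 [353.28674769 -11.0060726 ] [526.88195822  41.18141733] [453.87111878  13.01232393]
```

```bash
python3 - <<'E'
from h import *
z=np.load("top0.npz");P=cloud("top",z['d'])
for nm,(u,v) in dict(mat1=(290,225),mat2=(370,225),mat3=(370,180),mat4=(460,200),table1=(340,262+20),table2=(520,200),tabl3=(150,215),table4=(350,110),cardB=(345,225)).items():
    p=P[v-4:v+5,u-4:u+5].reshape(-1,3); print(nm,np.round(np.median(p,0),1),np.round(p[:,2].std(),1))
z=np.load("scene0.npz");P=cloud("scene",z['d'])
for nm,(u,v) in dict(mat1=(200,290),mat2=(270,200),mat3=(260,270),table1=(200,180),table2=(300,130),table3=(400,240),cardB=(240,260)).items():
    p=P[v-4:v+5,u-4:u+5].reshape(-1,3); print(nm,np.round(np.median(p,0),1),np.round(p[:,2].std(),1))
E
```

```text
mat1 [461.4 151.2   6.5] 3.3
mat2 [ 480.5 -115.6    6.9] 2.9
mat3 [ 636.7 -111.2    6.9] 156.5
mat4 [ 587.9 -414.6    6.3] 3.2
table1 [285.2 -24.3   0. ] 3.1
table2 [ 602.2 -615.6   -0. ] 157.2
tabl3 [463.8 624.7   0.7] 3.1
table4 [892.6 -34.1   1.1] 3.0
cardB [473.9 -32.1   8.5] 156.4
mat1 [ 597.3 -127.1    6.6] 2.1
mat2 [482.5 172.4   5.8] 1.9
mat3 [641.5  19.6   5.9] 2.0
table1 [2.975e+02 5.990e+01 1.000e-01] 2.0
table2 [ 3.135e+02  4.189e+02 -3.000e-01] 2.1
table3 [791.6 357.3   6.7] 2.0
cardB [590.   -3.5   7.7] 113.7
```

```bash
python3 - <<'E'
from h import *
for n,roi in (("top",(175,240,300,365)),("scene",(206,276,192,275))):
    z=np.load(n+"0.npz"); im,d=z['im'],z['d']; P=cloud(n,d)
    r0,r1,c0,c1=roi; s=np.s_[r0:r1,c0:c1]
    hsv,w,b=masks(im); w=w[s].copy();b=(b[s]|w).astype(np.uint8);Ps=P[s]
    v,u=np.mgrid[r0:r1,c0:c1]
    b=cv2.morphologyEx(b,cv2.MORPH_OPEN,np.ones((3,3)))
    nb,lab,st,_=cv2.connectedComponentsWithStats(b); b=lab==1+st[1:,4].argmax()
    cnt=max(cv2.findContours(b.astype(np.uint8),cv2.RETR_EXTERNAL,cv2.CHAIN_APPROX_NONE)[0],key=len).reshape(-1,2)+[c0,r0]
    q=plane(n,cnt,8)[:,:2]; rc=cv2.minAreaRect(q.astype(np.float32)); print(n,"card",rc)
    m=np.zeros(b.shape,np.uint8); cv2.fillConvexPoly(m,cv2.convexHull((cnt-[c0,r0]).astype(np.int32)),1); m=cv2.erode(m,np.ones((5,5)))>0
    dk=m&(hsv[s][...,2]<130)&~w
    print("V brown",np.percentile(hsv[s][...,2][m&~w],[2,10,20,50]))
    q=plane(n,np.c_[u[dk],v[dk]],8)[:,:2]; print("dark",dk.sum(),q.min(0),q.max(0),q.mean(0))
    if n=="top": print("z", np.percentile(Ps[...,2][w],[5,50,90]))
    top=w&(Ps[...,2]>25); top=top&(hsv[s][...,2]>(130))
    q=plane(n,np.c_[u[top],v[top]],32)[:,:2]; rs=cv2.minAreaRect(q.astype(np.float32))
    print("stop",top.sum(),rs,"cent",q.mean(0)); print(np.round(cv2.boxPoints(rs)))
    o=np.hstack([im[s],np.dstack([top*255,dk*255,b*255]).astype(np.uint8)])
    cv2.imwrite(f"pics/m_{n}.png",cv2.resize(o[:,:,::-1],None,fx=4,fy=4,interpolation=0))
E
python3 -c "
import cv2,numpy as np
a=cv2.imread('pics/m_top.png');b=cv2.imread('pics/m_scene.png')
w=max(a.shape[1],b.shape[1]);o=np.zeros((a.shape[0]+b.shape[0],w,3),np.uint8);o[:a.shape[0],:a.shape[1]]=a;o[a.shape[0]:,:b.shape[1]]=b;cv2.imwrite('pics/m.png',o)"
```

```text
top card ((530.8704223632812, 17.417762756347656), (154.18441772460938, 143.8623046875), 9.358428001403809)
V brown [ 86.  133.4 189.  196. ]
dark 124 [478.02176576 -38.15974055] [575.46220882  45.4143151 ] [527.51701023   3.31009335]
z [ 7.99996149 30.98519421 35.30685639]
stop 259 ((531.3116455078125, 5.975788116455078), (88.67535400390625, 58.90400695800781), 23.016498565673828) cent [519.08667771  11.02093454]
[[479.  16.]
 [502. -38.]
 [584.  -4.]
 [561.  50.]]
scene card ((486.4532470703125, 11.077003479003906), (236.63499450683594, 143.3445281982422), 9.27718734741211)
V brown [ 85.  90.  93. 214.]
dark 1026 [369.9880534  -53.09169727] [575.27832466  66.3255128 ] [459.66471997   3.74991756]
stop 375 ((530.7303466796875, 5.388576507568359), (92.70636749267578, 58.58840560913086), 24.676231384277344) cent [518.94163553   9.3050532 ]
[[476.  13.]
 [501. -41.]
 [585.  -2.]
 [561.  51.]]
```

View pics/m.png

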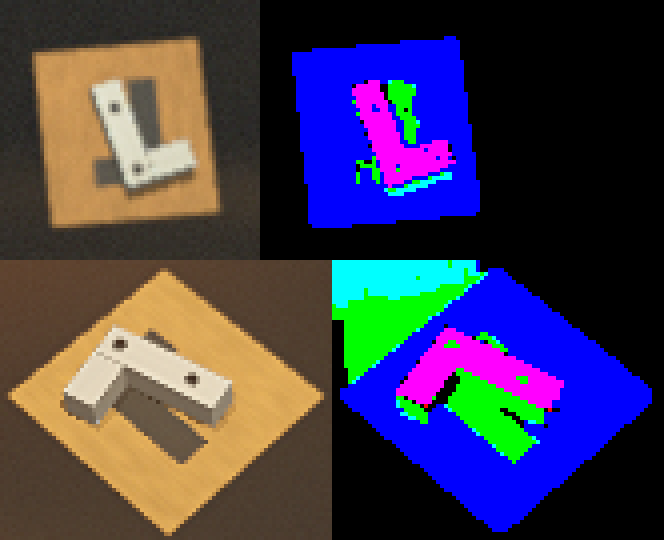

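From the top view, with the mat 6 mm thick and the card top at z≈8:

| Item | Position / direction |
|---|---|
| Card B elbow | ≈ (501, −6), x direction ≈ 9.4° |
| Mirrored stop elbow | ≈ (493.5, 9), long leg at ≈ 23.5°, short leg pointing to −y |

The tool stays vertical, so this is the plan:
1. Pinch the short leg near its end with a light grip, jaws along the long leg.
2. Let the long leg swing down about the jaw axis.
3. Stand the stop on the card, then tip it on over the same way.

I'll approach now.

Call:
arm_command:
  steps:
    - [0.6,[0,0,0],0.12]
    - [0.6,[0,0,0],0.12]
    - [0.6,[0,0,0],0.12]
    - [0.6,[0,0,0],0.12]
    - [0.6,[0,0,0],0.12]
  force: 8

```text
clock: 0.52
eef_pos: [172.3, 522.1, 205.1]
eef_rot: [3.141, 0.001, 0.646]
wrist_force: [-0.5, -0.8, 0.3]
finger_gap: 64.7
```

Call:
arm_command:
  steps:
    - [0.6,[0,0,0],0.12]
    - [0.6,[0,0,0],0.12]
    - [0.6,[0,0,0],0]
    - [0.6,[0.56,3.98,0],0]
    - [0.6,[0.56,3.98,0],0]

```text
clock: 0.93
eef_pos: [214.1, 453.3, 204.6]
eef_rot: [3.141, 0.001, 0.419]
wrist_force: [0.6, -0.7, 0.7]
finger_gap: 56.6
```

Call:
arm_command:
  steps:
    - [0.6,[0.56,3.98,0],0]
    - [0.6,[0.56,3.98,0],0]
    - [0.6,[0.56,3.98,0],0]
    - [0.6,[0.56,3.98,0],0]
    - [0.6,[0.56,3.98,0],0]

```text
clock: 1.35
eef_pos: [320.3, 280.9, 205.5]
eef_rot: [3.142, -0.0, 0.417]
wrist_force: [1.4, 0.6, 0.0]
finger_gap: 57.0
```

Call:
arm_command:
  steps:
    - [0.6,[0.56,3.98,0],0]
    - [0.6,[0.56,3.98,0],0]
    - [0.6,[0.56,3.98,0],0]
    - [0.6,[0.56,3.98,0],0]
    - [0.6,[0.56,3.98,0],0]

```text
clock: 1.77
eef_pos: [425.8, 109.6, 205.5]
eef_rot: [3.142, -0.0, 0.417]
wrist_force: [1.1, 0.3, 0.1]
finger_gap: 56.4
```

Call:
arm_command:
  steps:
    - [0.6,[0.56,3.98,0],0]
    - [0.6,[0.56,3.98,0],0]
    - [0.6,[0.56,3.98,0],0]
    - [0.6,[0,0,0],0]
    - [0.6,[0,0,0],0]

```text
clock: 2.18
eef_pos: [488.7, 7.5, 204.8]
eef_rot: [-3.141, 0.001, 0.413]
wrist_force: [0.2, 0.4, 0.2]
finger_gap: 56.4
```

Call:
arm_command:
  steps:
    - [0.6,[0.49,3.96,0],0]
    - [0.6,[0,0,4],0]
    - [0.6,[0,0,4],0]
    - [0.6,[0,0,4],0]
    - [0.6,[0,0,3],0]

```text
clock: 2.6
eef_pos: [507.2, -24.2, 52.7]
eef_rot: [-3.14, 0.002, 0.416]
wrist_force: [-0.2, 0.1, -0.6]
finger_gap: 56.3
```

Call:
arm_command:
  steps:
    - [0.6,[0,0,0],0]
    - [0.6,[0,0,0],0]

```text
clock: 2.77
eef_pos: [508.1, -24.5, 55.4]
eef_rot: [-3.14, 0.002, 0.415]
wrist_force: [0.7, -0.1, 0.2]
finger_gap: 56.2
```

```bash
python3 - <<'E'
from h import *
s=snap("1")
a=s["scene"][0][170:290,170:310]; b=s["top"][0][150:270,270:410]
o=np.hstack([cv2.resize(a,(400,343),interpolation=2),cv2.resize(b,(400,343),interpolation=2)])
cv2.imwrite("pics/c1.png",o[:,:,::-1])
E
```

```text
(no output)
```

View pics/c1.png

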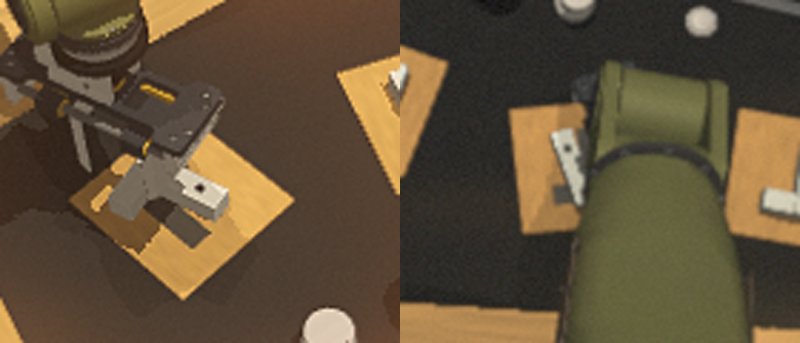

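The scene crop shows the gripper straddling the short leg near crop (155,180), and the toe free at (215,205). The arm hides that area in the top view. I'll go down and close.

Call:
arm_command:
  steps:
    - [0.6,[0,0.2,2],0]
    - [0.6,[0,0,1.2],0]
    - [0.6,[0,0,0.8],0]
    - [0.6,[0,0,0.3],0]
    - [0.6,[0,0,0],0]

```text
clock: 3.28
eef_pos: [510.0, -27.2, 13.2]
eef_rot: [3.141, -0.001, 0.412]
wrist_force: [-0.7, 0.6, 0.2]
finger_gap: 56.8
```

Call:
arm_command:
  steps:
    - [0.6,[0,0,0],0]
    - [0,[0,0,0],0]
    - [0,[0,0,0],0]
    - [0,[0,0,0],0]
    - [0,[0,0,0],0]
  force: 8

```text
clock: 3.7
eef_pos: [509.7, -27.3, 12.7]
eef_rot: [3.141, -0.0, 0.412]
wrist_force: [0.1, -0.5, 0.4]
finger_gap: 32.9
```

Call:
arm_command:
  steps:
    - [0,[0,0,0],0]
    - [0,[0,0,0],0]
    - [0,[0,0,0],0]
    - [0,[0,0,0],0]

```text
clock: 4.03
eef_pos: [509.5, -27.3, 12.5]
eef_rot: [3.142, 0.0, 0.412]
wrist_force: [-1.5, -1.0, 3.0]
finger_gap: 24.1
```

Call:
arm_command:
  steps:
    - [0,[0,-0.2,-1],0]
    - [0,[0,-0.6,-1],0]
    - [0,[0,-0.8,-1],0]
    - [0,[0,-1.0,-0.8],0]
    - [0,[0,0,0],0]

```text
clock: 4.45
eef_pos: [499.3, -1.8, 52.6]
eef_rot: [3.141, -0.002, 0.413]
wrist_force: [-0.3, -0.1, -2.2]
finger_gap: 23.9
```

```bash
cat > look.py <<'E'
import sys
from h import *
t=sys.argv[1]
im,d=manip.camera("scene"); np.savez(f"scene{t}.npz",im=im,d=d)
print({k:np.round(v,3) for k,v in manip.read_state().items() if k in("clock","eef_pos","eef_rot","wrist_force","moment","finger_gap","joints")})
cv2.imwrite(f"pics/c{t}.png",cv2.resize(im[170:290,170:310],(700,600),interpolation=2)[:,:,::-1])
E
python3 look.py 2
```

```text
{'clock': np.float64(4.5), 'joints': array([-0.078,  0.379,  1.812,  0.   ,  0.95 , -0.492]), 'eef_pos': array([499.305,  -2.453,  51.647]), 'eef_rot': array([ 3.141e+00, -2.000e-03,  4.130e-01]), 'wrist_force': array([ 0.336, -0.09 , -1.805]), 'moment': array([-0.169,  0.005, -0.005]), 'finger_gap': np.float64(24.133)}
```

View pics/c2.png

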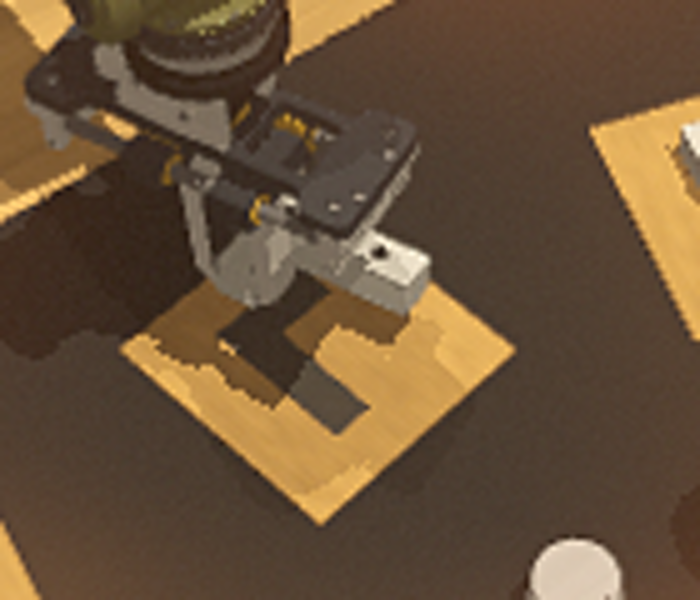

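```bash
python3 - <<'E'
from h import *
z=np.load("scene2.npz");P=cloud("scene",z['d'])
for u,v in ((248,218),(253,222),(250,221),(254,225),(250,228),(243,225)): print(u,v,np.round(P[v,u],0), z['im'][v,u])
E
```

```text
248 218 [528.  68.  60.] [221 208 181]
253 222 [546.  70.  60.] [238 226 203]
250 221 [542.  64.  65.] [235 223 198]
254 225 [552.  69.  55.] [149 137 118]
250 228 [556.  54.  60.] [137 125 108]
243 225 [537.  46.  58.] [140 128 110]
```

The stop is lifted and has tilted only slightly, because the pad friction holds it. I'll relax the grip at this low height so the long leg swings down.

Call:
arm_command:
  steps:
    - [0,[0,0,0],0]
    - [0,[0,0,0],0]
    - [0,[0,0,0],0]
  force: 5

```text
clock: 4.75
eef_pos: [499.2, -3.7, 50.3]
eef_rot: [3.142, 0.0, 0.412]
wrist_force: [0.2, -0.5, -0.2]
finger_gap: 24.1
```

```bash
python3 look.py 3; python3 - <<'E'
from h import *
z=np.load("scene3.npz");P=cloud("scene",z['d'])
for u,v in ((248,218),(253,222),(250,221),(254,225),(250,228),(243,225)): print(u,v,np.round(P[v,u],0), z['im'][v,u])
E
```

```text
{'clock': np.float64(4.8), 'joints': array([-0.081,  0.382,  1.811, -0.   ,  0.949, -0.492]), 'eef_pos': array([499.183,  -3.724,  50.265]), 'eef_rot': array([-3.142,  0.   ,  0.412]), 'wrist_force': array([ 0.083, -0.794,  0.603]), 'moment': array([-0.19 ,  0.112,  0.125]), 'finger_gap': np.float64(24.204)}
248 218 [492.  90.   2.] [73 60 48]
253 222 [514.  91.   7.] [71 57 45]
250 221 [507.  86.   8.] [105  76  51]
254 225 [525.  86.   9.] [216 164  87]
250 228 [525.  73.   7.] [224 172  89]
243 225 [507.  63.   9.] [232 180  96]
```

View pics/c3.png

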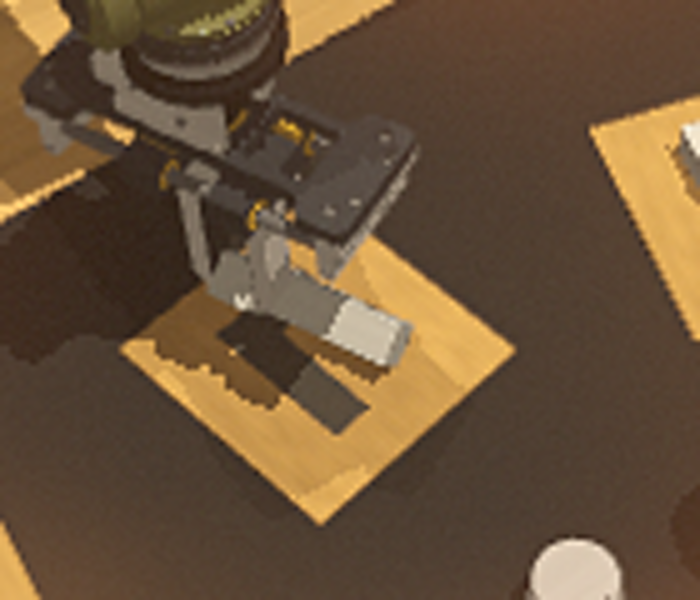

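```bash
python3 - <<'E'
from h import *
z=np.load("scene3.npz");P=cloud("scene",z['d'])
s=np.s_[215:250,210:256]
hsv,w,b=masks(z['im'])
m=(hsv[...,1]<60); Q=P[s][m[s]]; Q=Q[(Q[:,2]>14)&(Q[:,2]<130)]
c,sn=np.cos(.412),np.sin(.412)
o=np.array([499.2,-3.7]); x=(Q[:,:2]-o)@[c,sn]; y=(Q[:,:2]-o)@[sn,-c]
# side profile, bins along tool x
for a in range(10,95,8):
    k=(x>a)&(x<a+8)
    if k.sum()>3: print(a,k.sum(),"y",np.round(np.percentile(y[k],[5,50,95])),"z",np.round(np.percentile(Q[k,2],[5,50,95])))
E
```

```text
10 18 y [-27.  -8.  11.] z [ 29.  39. 108.]
18 56 y [-21.  -3.   8.] z [ 32.  85. 112.]
26 15 y [-26. -14.  -7.] z [27. 34. 43.]
34 9 y [-29. -22. -11.] z [31. 36. 43.]
42 28 y [-23. -14.  -7.] z [26. 34. 42.]
50 26 y [-24. -15.  -6.] z [28. 35. 41.]
58 30 y [-23. -14.  -6.] z [30. 35. 43.]
66 25 y [-25. -14.  -6.] z [28. 35. 41.]
74 32 y [-28. -19.  -7.] z [18. 31. 39.]
```

The long leg has swung down to about 20° from vertical, stays level along its length, and probably touches the card. I'll raise it 15 mm so it can hang free.

Call:
arm_command:
  steps:
    - [0,[0,0,-0.6],0]
    - [0,[0,0,-0.6],0]
    - [0,[0,0,-0.3],0]
    - [0,[0,0,0],0]
    - [0,[0,0,0],0]

```text
clock: 5.22
eef_pos: [499.2, -3.5, 65.7]
eef_rot: [3.141, -0.0, 0.412]
wrist_force: [0.1, -0.2, -2.1]
finger_gap: 23.8
```

```bash
cat > prof.py <<'E'
import sys
from h import *
t=sys.argv[1]
z=np.load(f"scene{t}.npz");P=cloud("scene",z['d'])
st=manip.read_state(); yaw=st['eef_rot'][2]; o=st['eef_pos'][:2]
hsv,w,b=masks(z['im']); m=(hsv[...,1]<60); s=np.s_[200:262,205:262]; Q=P[s][m[s]]; Q=Q[(Q[:,2]>14)&(Q[:,2]<130)]
c,sn=np.cos(yaw),np.sin(yaw); x=(Q[:,:2]-o)@[c,sn]; y=(Q[:,:2]-o)@[sn,-c]
for a in range(26,95,8):
    k=(x>a)&(x<a+8)
    if k.sum()>3: print(a,k.sum(),"y",np.round(np.percentile(y[k],[5,50,95])),"z",np.round(np.percentile(Q[k,2],[5,50,95])))
E
python3 look.py 4; python3 prof.py 4
```

```text
{'clock': np.float64(5.267), 'joints': array([-0.08 ,  0.357,  1.802,  0.   ,  0.982, -0.492]), 'eef_pos': array([499.129,  -3.476,  65.461]), 'eef_rot': array([ 3.142, -0.   ,  0.412]), 'wrist_force': array([ 0.13 ,  0.34 , -2.173]), 'moment': array([-0.056,  0.079,  0.021]), 'finger_gap': np.float64(23.914)}
26 18 y [-22. -16.  -5.] z [44. 50. 55.]
34 16 y [-23. -11.  -5.] z [43. 48. 55.]
42 27 y [-22. -12.  -4.] z [42. 50. 55.]
50 27 y [-21. -14.  -4.] z [44. 49. 55.]
58 29 y [-22. -14.  -5.] z [43. 50. 55.]
66 27 y [-24. -14.  -6.] z [41. 50. 56.]
74 31 y [-28. -15.  -5.] z [34. 45. 54.]
```

View pics/c4.png

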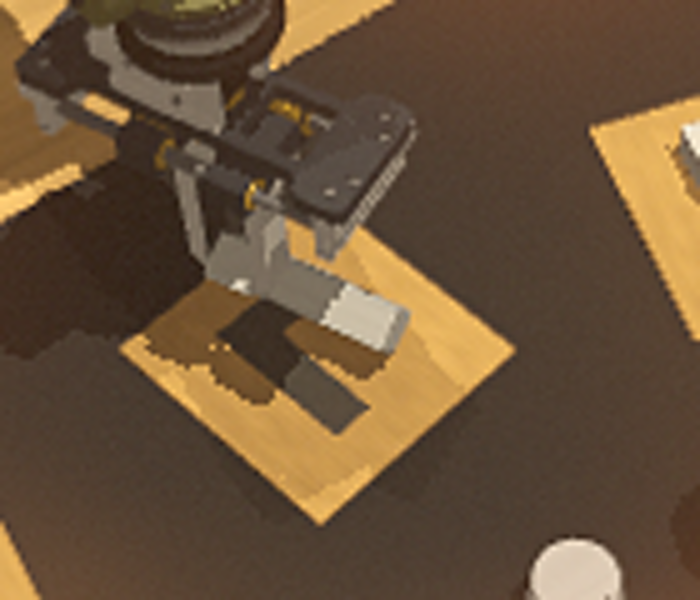

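It hangs level, still about 35° short of upright, held by pad friction. I'll turn it to the card's direction, shift it to the spot for standing up, lower it and ease the grip to 3 N.

Call:
arm_command:
  steps:
    - [0,[0,0,0],0.12]
    - [0,[0,0,0],0.12]
    - [0,[0.15,2.2,0],0.01]
    - [0,[0,2.2,0],0]
    - [0,[0,0,0],0]

```text
clock: 5.68
eef_pos: [508.3, -49.0, 65.3]
eef_rot: [3.141, -0.0, 0.16]
wrist_force: [-0.6, -0.4, -1.9]
finger_gap: 23.9
```

Call:
arm_command:
  steps:
    - [0,[0,0,0.5],0]
    - [0,[0,0,0.4],0]
    - [0,[0,0,0],0]

```text
clock: 5.93
eef_pos: [507.2, -45.9, 55.2]
eef_rot: [-3.141, 0.002, 0.163]
wrist_force: [-0.3, 0.1, -2.4]
finger_gap: 24.2
```

Call:
arm_command:
  steps:
    - [0,[0,0,0],0]
    - [0,[0,0,0],0]
    - [0,[0,0,0],0]
  force: 3

```text
clock: 6.18
eef_pos: [508.0, -46.2, 56.6]
eef_rot: [3.142, -0.0, 0.162]
wrist_force: [-0.1, -0.7, -3.3]
finger_gap: 24.3
```

```bash
python3 look.py 5; python3 prof.py 5
```

```text
{'clock': np.float64(6.233), 'joints': array([-0.163,  0.392,  1.777, -0.   ,  0.972, -0.325]), 'eef_pos': array([507.998, -46.34 ,  56.562]), 'eef_rot': array([ 3.142, -0.   ,  0.162]), 'wrist_force': array([-0.191,  0.892, -1.214]), 'moment': array([-0.112,  0.105,  0.   ]), 'finger_gap': np.float64(24.003)}
26 9 y [-14.  -5.   7.] z [32. 36. 42.]
34 14 y [-13.  -1.   7.] z [34. 37. 43.]
42 22 y [-13.  -2.   7.] z [33. 36. 40.]
50 30 y [-13.  -4.   7.] z [32. 36. 39.]
58 26 y [-13.  -3.   7.] z [32. 37. 40.]
66 30 y [-12.  -5.   7.] z [31. 36. 41.]
74 33 y [-15.  -6.   5.] z [19. 32. 39.]
```

View pics/c5.png

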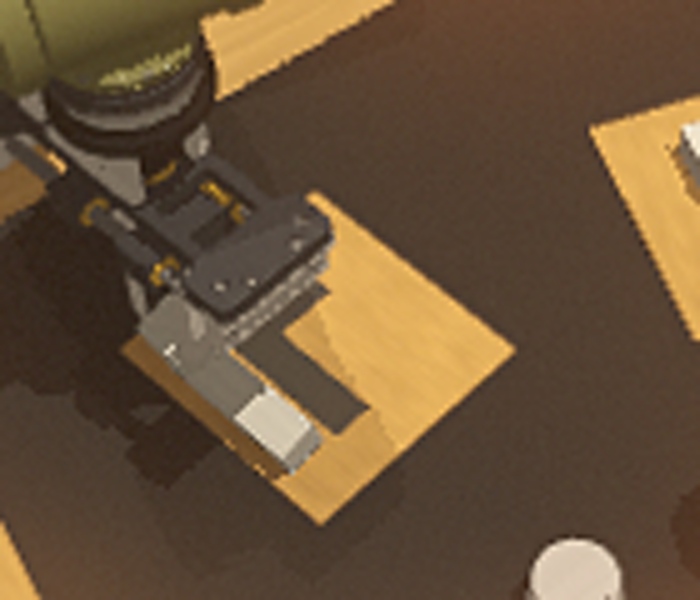

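It's now nearly upright: long leg 13 mm to −y through 7 mm to +y of the axis, top at z≈36. I'll lower it onto the card while moving along −tool y to bring it square.

Call:
arm_command:
  steps:
    - [0,[0,-0.3,0.2],0]
    - [0,[0,-0.4,0.2],0]
    - [0,[0,-0.4,0],0]
    - [0,[0,-0.3,0],0]
    - [0,[0,0,0],0]

```text
clock: 6.65
eef_pos: [505.5, -32.1, 52.3]
eef_rot: [-3.141, 0.0, 0.163]
wrist_force: [0.1, 0.5, -1.4]
finger_gap: 24.2
```

```bash
python3 look.py 6; python3 prof.py 6
```

```text
{'clock': np.float64(6.7), 'joints': array([-0.136,  0.392,  1.789,  0.   ,  0.96 , -0.299]), 'eef_pos': array([505.571, -32.368,  52.39 ]), 'eef_rot': array([-3.142,  0.   ,  0.163]), 'wrist_force': array([-0.281, -0.383, -1.877]), 'moment': array([-0.111,  0.139,  0.008]), 'finger_gap': np.float64(23.865)}
26 15 y [-8.  4. 11.] z [24. 33. 39.]
34 10 y [-10.   4.  10.] z [19. 31. 36.]
42 22 y [-10.   2.  10.] z [31. 33. 36.]
50 29 y [-11.   1.  10.] z [30. 33. 37.]
58 28 y [-10.  -0.   9.] z [22. 33. 36.]
66 30 y [-10.   1.  11.] z [30. 33. 36.]
74 38 y [-10.  -1.   9.] z [18. 26. 36.]
```

View pics/c6.png

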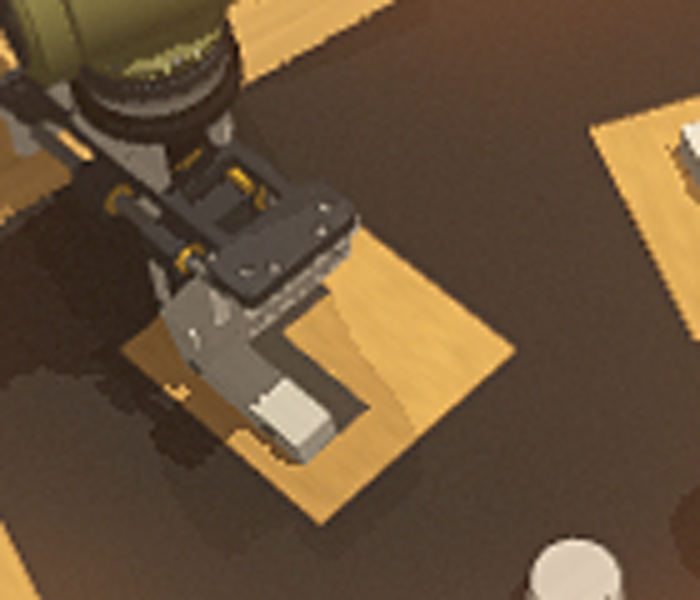

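It's standing square on the long leg's outer side: y −10..+10 and a flat top at z≈33. Next I'll roll it on over the far edge, following an arc with the grip still at 3 N.

Call:
arm_command:
  steps:
    - [0,[0,-0.4,0.15],0]
    - [0,[0,-0.4,0],0]
    - [0,[0,-0.4,-0.05],0]
    - [0,[0,-0.4,0],0]
    - [0,[0,0,0],0]

```text
clock: 7.12
eef_pos: [502.9, -16.2, 51.4]
eef_rot: [-3.141, 0.0, 0.163]
wrist_force: [0.6, 0.1, -2.3]
finger_gap: 24.5
```

```bash
python3 look.py 7; python3 prof.py 7
```

```text
{'clock': np.float64(7.167), 'joints': array([-0.106,  0.388,  1.799,  0.   ,  0.955, -0.268]), 'eef_pos': array([503.031, -16.56 ,  51.426]), 'eef_rot': array([-3.142,  0.   ,  0.163]), 'wrist_force': array([-0.567, -0.303, -1.627]), 'moment': array([-0.03 ,  0.134, -0.003]), 'finger_gap': np.float64(24.002)}
26 10 y [-7.  7. 14.] z [23. 34. 35.]
34 7 y [-7.  6. 13.] z [17. 33. 36.]
42 22 y [-8.  3. 13.] z [28. 32. 36.]
50 26 y [-9.  1. 12.] z [30. 32. 36.]
58 28 y [-8.  4. 13.] z [19. 32. 35.]
66 32 y [-8.  4. 14.] z [23. 32. 36.]
74 31 y [-7.  2. 12.] z [16. 26. 33.]
```

View pics/c7.png

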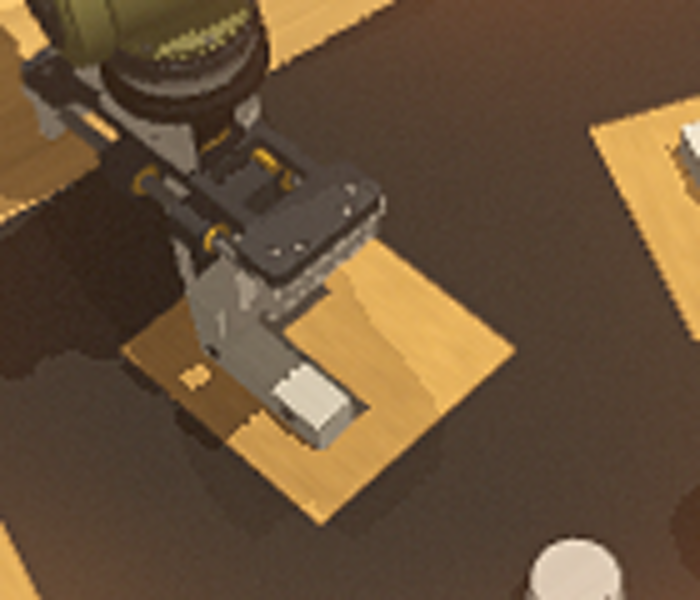

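It was mostly carried along rather than rolled, because pad friction holds it upright. A safer way is to seat it standing, let go, and tip it over with the closed fingers pushing high on the short leg.

Call:
arm_command:
  steps:
    - [0,[0,0.5,0.1],0]
    - [0,[0,0,0.15],0]
    - [0,[0,0,0.1],0]
    - [0,[0,0,0],0]
    - [0,[0,0,0],0]

```text
clock: 7.58
eef_pos: [504.0, -22.1, 47.9]
eef_rot: [3.141, -0.0, 0.162]
wrist_force: [-0.0, -0.3, 0.8]
finger_gap: 23.8
```

Call:
arm_command:
  steps:
    - [0.28,[0,0,0],0]
    - [0.3,[0,0,0],0]
    - [0.4,[0,0,0],0]
    - [0.5,[0,0,0],0]
    - [0.5,[0,0,0],0]

```text
clock: 8.0
eef_pos: [503.9, -21.9, 47.9]
eef_rot: [3.142, -0.0, 0.162]
wrist_force: [0.5, -0.2, -0.4]
finger_gap: 44.5
```

```bash
python3 look.py 8; python3 prof.py 8
```

```text
{'clock': np.float64(8.05), 'joints': array([-0.116,  0.395,  1.798, -0.   ,  0.948, -0.278]), 'eef_pos': array([503.936, -21.909,  47.941]), 'eef_rot': array([ 3.142, -0.   ,  0.162]), 'wrist_force': array([-0.266,  0.281, -0.262]), 'moment': array([-0.036,  0.003,  0.004]), 'finger_gap': np.float64(46.134)}
26 12 y [-8.  3.  9.] z [ 23.  33. 107.]
34 6 y [-2.  6.  8.] z [22. 31. 55.]
42 19 y [-12.  -2.   9.] z [16. 32. 35.]
50 28 y [-13.  -2.   7.] z [30. 33. 36.]
58 32 y [-14.  -2.   9.] z [19. 31. 35.]
66 31 y [-13.  -0.   8.] z [18. 31. 35.]
74 34 y [-12.  -2.   8.] z [15. 26. 35.]
```

View pics/c8.png

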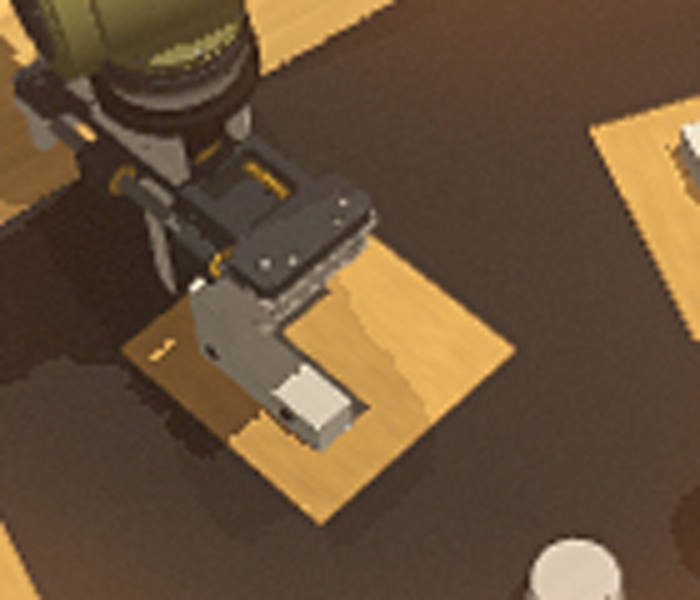

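It stands freely on its long side at tool y ≈ −2. I'll rise, move to the +tool-y side with the fingers shut, come down and push.

Call:
arm_command:
  steps:
    - [0.5,[0,0,-2],0]
    - [0.5,[0,0,-3],0]
    - [0,[0.6,2.5,0],0]
    - [0,[0,2.2,0],0]
    - [0,[0,0,0],0]
  force: 10

```text
clock: 8.47
eef_pos: [518.1, -69.9, 98.4]
eef_rot: [3.141, -0.001, 0.16]
wrist_force: [0.5, 0.4, 0.2]
finger_gap: 30.3
```

Call:
arm_command:
  steps:
    - [0,[0,0,2],0]
    - [0,[0,0,2.5],0]
    - [0,[0,0,0],0]
    - [0,[0,0,0],0]

```text
clock: 8.8
eef_pos: [516.8, -66.9, 52.5]
eef_rot: [-3.141, 0.002, 0.162]
wrist_force: [0.4, 0.1, 1.7]
finger_gap: 3.7
```

```bash
python3 look.py 9
```

```text
{'clock': np.float64(8.85), 'joints': array([-0.199,  0.419,  1.746,  0.   ,  0.977, -0.361]), 'eef_pos': array([517.54 , -67.086,  53.575]), 'eef_rot': array([-3.141,  0.   ,  0.162]), 'wrist_force': array([0.372, 0.138, 1.568]), 'moment': array([-0.027,  0.069, -0.02 ]), 'finger_gap': np.float64(1.253)}
```

View pics/c9.png

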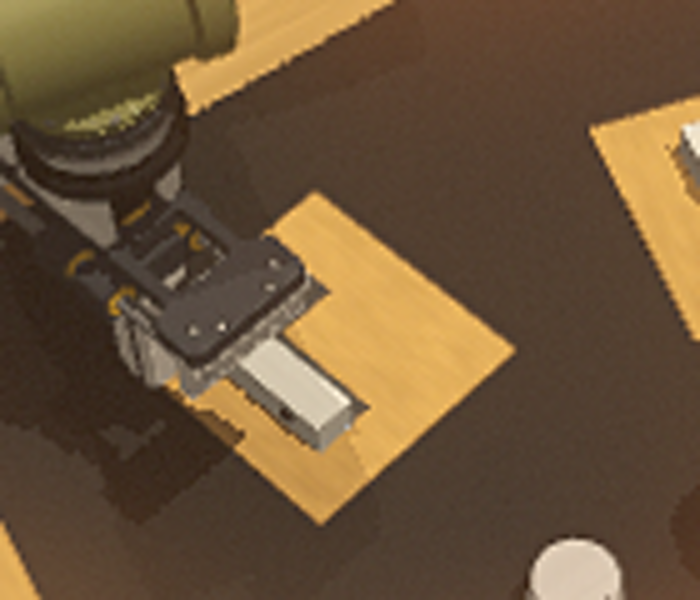

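The stop is still standing, long leg's upper side at crop (300,390), and the shut fingers are on the +tool-y side. Now I'll push gently.

Call:
arm_command:
  steps:
    - [0,[0,-1.0,0],0]
    - [0,[0,-1.0,0],0]
    - [0,[0,-0.4,0],0]
    - [0,[0,-0.4,0],0]
    - [0,[0,-0.4,0],0]

```text
clock: 9.27
eef_pos: [512.4, -35.1, 53.5]
eef_rot: [3.141, -0.001, 0.163]
wrist_force: [-0.4, -0.7, 1.1]
finger_gap: 0.0
```

Call:
arm_command:
  steps:
    - [0,[0,-0.4,0],0]
    - [0,[0,-0.4,0],0]
    - [0,[0,-0.4,0],0]
    - [0,[0,-0.4,0],0]
    - [0,[0,0,0],0]

```text
clock: 9.68
eef_pos: [509.5, -19.3, 52.9]
eef_rot: [-3.141, 0.0, 0.162]
wrist_force: [-0.1, 0.5, -0.4]
finger_gap: 0.8
```

```bash
python3 look.py 10;python3 prof.py 10
```

```text
{'clock': np.float64(9.733), 'joints': array([-0.11 ,  0.398,  1.78 ,  0.   ,  0.964, -0.273]), 'eef_pos': array([509.599, -19.643,  52.899]), 'eef_rot': array([-3.142,  0.   ,  0.162]), 'wrist_force': array([-0.381, -0.174,  0.242]), 'moment': array([-0.071,  0.068, -0.   ]), 'finger_gap': np.float64(0.658)}
26 6 y [-20.   1.   5.] z [27. 29. 36.]
34 10 y [-22.  -2.   2.] z [25. 32. 36.]
42 25 y [-24.  -5.   4.] z [22. 33. 39.]
50 35 y [-21.  -6.   4.] z [25. 35. 41.]
58 39 y [-22.  -4.   3.] z [24. 33. 41.]
66 51 y [-21.  -9.   3.] z [17. 29. 40.]
```

View pics/c10.png

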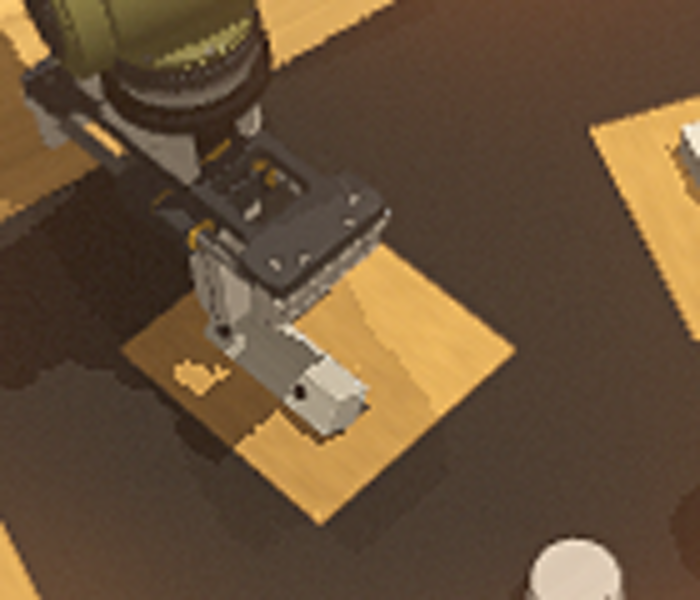

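It's tipping about its far edge. The other face, with its bolt hole at crop (300,392), is turning upward, so I'll keep pushing.

Call:
arm_command:
  steps:
    - [0,[0,-0.4,0],0]
    - [0,[0,-0.4,0],0]
    - [0,[0,-0.4,0],0]
    - [0,[0,-0.4,0.1],0]
    - [0,[0,-0.4,0.1],0]

```text
clock: 10.15
eef_pos: [506.4, 0.2, 50.9]
eef_rot: [3.142, -0.0, 0.162]
wrist_force: [-0.3, 1.0, 0.2]
finger_gap: 0.3
```

```bash
python3 look.py 11;python3 prof.py 11
```

```text
{'clock': np.float64(10.2), 'joints': array([-0.071,  0.394,  1.791,  0.   ,  0.956, -0.233]), 'eef_pos': array([506.147,   0.73 ,  50.647]), 'eef_rot': array([-3.141,  0.   ,  0.162]), 'wrist_force': array([ 0.431,  1.061, -0.527]), 'moment': array([-0.012,  0.066, -0.014]), 'finger_gap': np.float64(0.436)}
26 9 y [-14.  -9.   6.] z [26. 31. 36.]
34 8 y [-15.  -7.   7.] z [20. 32. 34.]
42 16 y [-16.  -9.   6.] z [25. 31. 35.]
50 22 y [-15.  -3.   6.] z [29. 32. 35.]
58 26 y [-15.  -4.   6.] z [30. 33. 35.]
66 44 y [-14.  -5.   5.] z [15. 26. 34.]
```

View pics/c11.png

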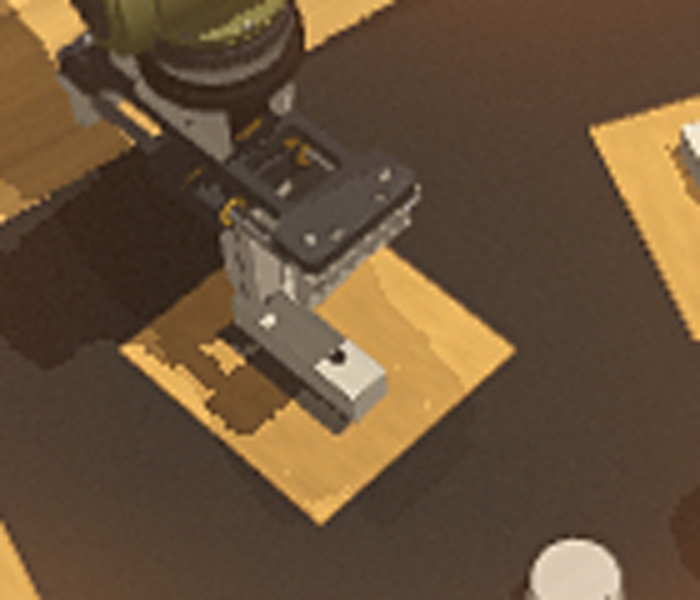

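It has tipped over flat: top at z≈32 and bolt hole at crop (338,357). I'll lift clear and move aside for a top view.

Call:
arm_command:
  steps:
    - [0,[0,0,-3],0]
    - [0,[0,0,-4],0]
    - [0,[0,0,-4],0]
    - [0,[0,-4,0],0]
    - [0,[0,-4,0],0]

```text
clock: 10.62
eef_pos: [494.4, 78.7, 163.3]
eef_rot: [3.141, -0.005, 0.159]
wrist_force: [1.3, 0.1, -0.6]
finger_gap: 0.7
```

Call:
arm_command:
  steps:
    - [0.6,[-0.6,-4.1,0],0]
    - [0.6,[-0.6,-4.1,0],0]
    - [0.6,[-0.6,-4.1,0],0]
    - [0.6,[-0.6,-4.1,0],0]
    - [0.6,[-0.6,-4.1,0],0]

```text
clock: 11.03
eef_pos: [429.8, 278.1, 161.1]
eef_rot: [-3.142, -0.0, 0.162]
wrist_force: [1.1, 0.1, -0.5]
finger_gap: 29.9
```

```bash
python3 - <<'E'
from h import *
s=snap("12")
st=manip.read_state(); print(st['clock'],st['eef_pos'],st['eef_rot'][2])
a=s["scene"][0][170:290,170:310]; b=s["top"][0][150:270,270:410]
cv2.imwrite("pics/c12.png",np.hstack([cv2.resize(a,(400,343),interpolation=2),cv2.resize(b,(400,343),interpolation=2)])[:,:,::-1])
for n,(r0,r1,c0,c1) in (("top",(175,240,300,365)),("scene",(206,276,192,275))):
    im,d=s[n]; P=cloud(n,d); q=np.s_[r0:r1,c0:c1]; hsv,w,b=masks(im); v,u=np.mgrid[r0:r1,c0:c1]
    top=w[q]&(P[q][...,2]>25)&(hsv[q][...,2]>130)
    k=cv2.connectedComponentsWithStats(top.astype(np.uint8)); top=k[1]==1+k[2][1:,4].argmax()
    xy=plane(n,np.c_[u[top],v[top]],32)[:,:2]; r=cv2.minAreaRect(xy.astype(np.float32)); print(n,top.sum(),r,xy.mean(0)); print(np.round(cv2.boxPoints(r)))
E
```

```text
11.1333 [428.84782519 280.54189013 160.86009562] 0.1673264973782136
top 256 ((529.84375, 29.950225830078125), (87.74417877197266, 59.179039001464844), 9.472801208496094) [521.95297104  19.34233065]
[[482.  52.]
 [491.  -6.]
 [578.   8.]
 [568.  66.]]
scene 365 ((530.4873046875, 28.231197357177734), (92.5783462524414, 58.545555114746094), 9.231456756591797) [522.55983788  17.47332384]
[[480.  50.]
 [489.  -8.]
 [581.   7.]
 [571.  65.]]
```

View pics/c12.png

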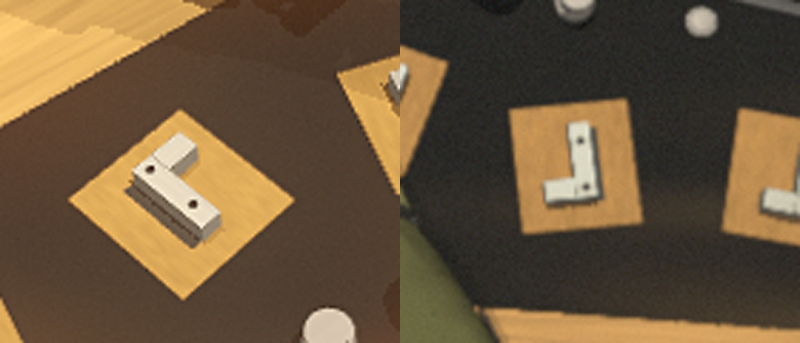

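The stop now lies right way up and parallel to the card, but about 12 mm towards +y, with a dark sliver of outline showing on the −y side. I'll check the card centre in both views, using the neighbouring stops as a reference for bias.

```bash
cat > meas.py <<'E'
import sys
from h import *
t=sys.argv[1]
R={"top":{"B":(332,208),"L":(260,185),"R":(407,213)},"scene":{"B":(234,240),"L":(322,209),"R":(146,297)}}
for n in R:
    z=np.load(f"{n}{t}.npz"); im,d=z['im'],z['d']; P=cloud(n,d); hsv,w,b=masks(im)
    for k,(uc,vc) in R[n].items():
        h=48; s=np.s_[max(vc-h,0):vc+h,max(uc-h,0):uc+h]; v,u=np.mgrid[s]
        # inside card: near by 3D position, height >6.8 handled through colour
        tan=b[s]|w[s]; c0=plane(n,[[uc,vc]],8)[0]
        near=np.hypot(P[s][...,0]-c0[0],P[s][...,1]-c0[1])<112
        m=cv2.morphologyEx((tan&near).astype(np.uint8),cv2.MORPH_OPEN,np.ones((3,3)))
        kk=cv2.connectedComponentsWithStats(m); L=kk[1][vc-s[0].start-12:vc-s[0].start+12,uc-s[1].start-12:uc-s[1].start+12]
        lab=np.bincount(L[L>0]).argmax(); m=(kk[1]==lab).astype(np.uint8)
        cnt=max(cv2.findContours(m,cv2.RETR_EXTERNAL,cv2.CHAIN_APPROX_NONE)[0],key=len).reshape(-1,2)+[s[1].start,s[0].start]
        rc=cv2.minAreaRect(plane(n,cnt,8)[:,:2].astype(np.float32))
        top=w[s]&(P[s][...,2]>25)&(hsv[s][...,2]>130)&(m>0)
        kk=cv2.connectedComponentsWithStats(top.astype(np.uint8)); top=kk[1]==1+kk[2][1:,4].argmax()
        rs=cv2.minAreaRect(plane(n,np.c_[u[top],v[top]],32)[:,:2].astype(np.float32))
        f=lambda r:[np.round(x,1) for x in r]
        print(n,k,"card",f(rc),"stop",f(rs),"d",np.round(np.array(rs[0])-rc[0],1))
E
python3 meas.py 12; echo; python3 meas.py 0
```

```text
top B card [array([530.9,  17.5]), array([154.2, 143.4]), np.float64(9.3)] stop [array([530.3,  25.5]), array([88.6, 56.4]), np.float64(4.0)] d [-0.6  8.1]
top L card [array([595.4, 264.8]), array([143. , 153.4]), np.float64(73.0)] stop [array([593.9, 246.2]), array([22.7, 83.2]), np.float64(73.5)] d [ -1.5 -18.6]
top R card [array([ 531.7, -234.9]), array([143.1, 153.6]), np.float64(83.4)] stop [array([ 531.6, -232.8]), array([59.5, 89.3]), np.float64(81.2)] d [-0.1  2.1]
scene B card [array([527.3,  17.7]), array([154.6, 143.5]), np.float64(9.3)] stop [array([530.5,  28.2]), array([92.6, 58.5]), np.float64(9.2)] d [ 3.2 10.6]
scene L card [array([591.3, 265.5]), array([143.8, 155.6]), np.float64(73.2)] stop [array([595.9, 262. ]), array([57.9, 88.9]), np.float64(73.0)] d [ 4.6 -3.6]
scene R card [array([ 535.2, -217.3]), array([181.5, 162.9]), np.float64(83.2)] stop [array([ 530.2, -234.4]), array([58.3, 90.7]), np.float64(81.8)] d [ -5.  -17.1]

top B card [array([530.8,  17.6]), array([154.2, 143.6]), np.float64(9.4)] stop [array([531.3,   6. ]), array([88.7, 58.9]), np.float64(23.0)] d [  0.5 -11.6]
top L card [array([595. , 264.8]), array([143.1, 154.5]), np.float64(73.1)] stop [array([596.9, 264. ]), array([59. , 89.6]), np.float64(73.0)] d [ 1.9 -0.8]
top R card [array([ 531.7, -234.9]), array([143.2, 153.6]), np.float64(83.4)] stop [array([ 531.7, -233.1]), array([59., 89.]), np.float64(81.2)] d [-0.   1.8]
scene B card [array([527.1,  17.7]), array([154.2, 143.3]), np.float64(9.3)] stop [array([530.7,   5.4]), array([92.7, 58.6]), np.float64(24.7)] d [  3.6 -12.3]
scene L card [array([591.6, 265.5]), array([143.8, 155. ]), np.float64(73.1)] stop [array([595.8, 262.3]), array([58. , 89.1]), np.float64(73.5)] d [ 4.1 -3.2]
scene R card [array([ 530.1, -224.3]), array([166.4, 154.4]), np.float64(83.2)] stop [array([ 530.1, -234.3]), array([58.2, 90.5]), np.float64(82.2)] d [  0. -10.]
```

Going by the top view (reference offsets ≈ 0±2 mm), the stop needs to go about 11.5 mm towards −y with no turn. I'll grip its short leg again, firmly this time, and slide it along the card.

Call:
arm_command:
  steps:
    - [0.6,[0.38,3.48,0],0]
    - [0.6,[0.38,3.48,0],0]
    - [0.6,[0.38,3.48,0],0]
    - [0.6,[0.38,3.48,0],0]
    - [0.6,[0.38,3.48,0],0]

```text
clock: 11.55
eef_pos: [477.8, 105.5, 161.0]
eef_rot: [3.141, -0.0, 0.162]
wrist_force: [0.3, 0.5, 0.1]
finger_gap: 56.5
```

Call:
arm_command:
  steps:
    - [0.6,[0.38,3.48,0],0]
    - [0.6,[0.38,3.48,0],0]
    - [0.6,[0,0,3.5],0]
    - [0.6,[0,0,3.5],0]
    - [0.6,[0,0,2],0]

```text
clock: 11.97
eef_pos: [495.1, 38.8, 68.0]
eef_rot: [-3.141, 0.003, 0.16]
wrist_force: [-0.3, 0.7, -0.2]
finger_gap: 56.3
```

Call:
arm_command:
  steps:
    - [0.6,[0,0,0],0]
    - [0.6,[0,0,0],0]

```text
clock: 12.13
eef_pos: [496.2, 39.7, 70.9]
eef_rot: [-3.141, 0.001, 0.162]
wrist_force: [0.7, 0.4, 0.6]
finger_gap: 56.8
```

```bash
python3 look.py 13
```

```text
{'clock': np.float64(12.183), 'joints': array([ 0.007,  0.345,  1.8  , -0.   ,  0.995, -0.155]), 'eef_pos': array([496.934,  39.885,  72.04 ]), 'eef_rot': array([ 3.141e+00, -1.000e-03,  1.620e-01]), 'wrist_force': array([-0.689,  0.336,  1.348]), 'moment': array([-0.054,  0.045,  0.055]), 'finger_gap': np.float64(56.429)}
```

View pics/c13.png

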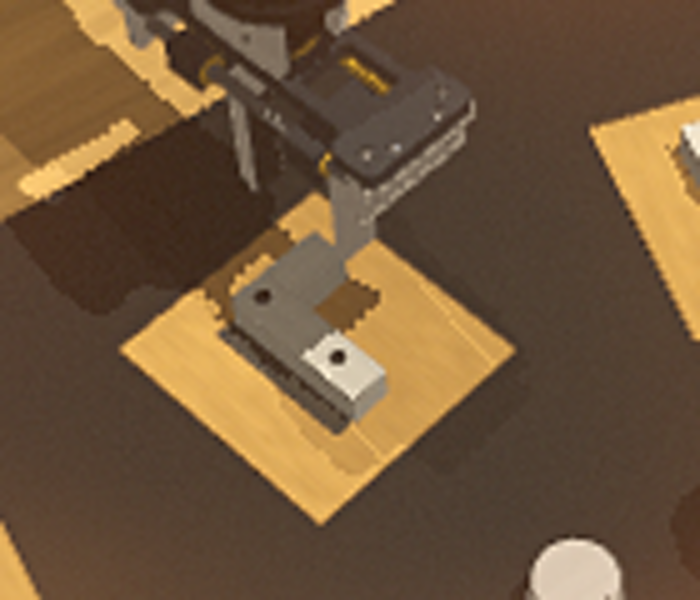

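Call:
arm_command:
  steps:
    - [0.6,[-0.2,-0.4,2],0]
    - [0.6,[0,0,2],0]
    - [0.6,[0,0,1.2],0]
    - [0.6,[0,0,0.6],0]
    - [0.6,[0,0,0],0]

```text
clock: 12.6
eef_pos: [494.1, 43.7, 13.4]
eef_rot: [3.141, -0.0, 0.162]
wrist_force: [-0.3, 0.5, 0.2]
finger_gap: 56.7
```

Call:
arm_command:
  steps:
    - [0.6,[0,0,0],0]
    - [0,[0,0,0],0]
    - [0,[0,0,0],0]
    - [0,[0,0,0],0]
    - [0,[0,0,0],0]
  force: 12

```text
clock: 13.02
eef_pos: [494.0, 43.7, 13.4]
eef_rot: [3.141, -0.001, 0.162]
wrist_force: [0.5, 0.3, -0.2]
finger_gap: 33.1
```

Call:
arm_command:
  steps:
    - [0,[0,0,0],0]
    - [0,[0,0,0],0]
    - [0,[0,0,0],0]
    - [0,[0,0,0],0]
  force: 25

```text
clock: 13.35
eef_pos: [493.8, 43.7, 13.1]
eef_rot: [3.142, -0.0, 0.162]
wrist_force: [-0.9, -0.3, 4.8]
finger_gap: 23.5
```

Call:
arm_command:
  steps:
    - [0,[0,0.4,0],0]
    - [0,[0,0.4,0],0]
    - [0,[0,0.35,0],0]
    - [0,[0,0,0],0]
    - [0,[0,0,0],0]

```text
clock: 13.77
eef_pos: [496.0, 31.7, 13.1]
eef_rot: [3.141, -0.001, 0.162]
wrist_force: [-0.3, -4.6, 4.0]
finger_gap: 23.7
```

Call:
arm_command:
  steps:
    - [0.3,[0,0,0],0]
    - [0.4,[0,0,0],0]
    - [0.5,[0,0,0],0]
    - [0.6,[0,0,0],0]
    - [0.6,[0,0,0],0]

```text
clock: 14.18
eef_pos: [495.5, 32.4, 12.8]
eef_rot: [-3.142, 0.0, 0.162]
wrist_force: [-0.0, -0.2, 0.7]
finger_gap: 51.5
```

Call:
arm_command:
  steps:
    - [0.6,[0,0,-2],0]
    - [0.6,[0,0,-4],0]
    - [0.6,[0,0,-4],0]
    - [0.6,[0,0,-4],0]
    - [0.6,[-0.6,-4,0],0]

```text
clock: 14.6
eef_pos: [487.3, 67.9, 160.2]
eef_rot: [3.14, -0.011, 0.158]
wrist_force: [2.1, 0.9, -0.2]
finger_gap: 56.5
```

Call:
arm_command:
  steps:
    - [0.6,[-0.6,-4.1,0],0]
    - [0.6,[-0.6,-4.1,0],0]
    - [0.6,[-0.6,-4.1,0],0]
    - [0.6,[-0.6,-4.1,0],0]
    - [0.6,[-0.6,-4.1,0],0]

```text
clock: 15.02
eef_pos: [419.5, 270.1, 153.1]
eef_rot: [-3.142, -0.0, 0.162]
wrist_force: [0.9, -0.4, -0.2]
finger_gap: 56.6
```

Call:
arm_command:
  steps:
    - [0.6,[-1.0,-4.0,0],0]
    - [0.6,[-1.0,-4.0,0],0]
    - [0.6,[-1.0,-4.0,0],0]
    - [0.6,[0,0,0],0]
    - [0.6,[0,0,0],0]

```text
clock: 15.43
eef_pos: [370.5, 383.2, 152.6]
eef_rot: [3.141, 0.0, 0.165]
wrist_force: [-0.3, -0.3, 0.9]
finger_gap: 56.7
```

```bash
python3 - <<'E'
from h import *
s=snap("14")
st=manip.read_state(); print(st['clock'],st['eef_pos'],st['wrist_force'])
a=s["scene"][0][170:290,170:310]; b=s["top"][0][150:270,270:410]
cv2.imwrite("pics/c14.png",np.hstack([cv2.resize(a,(400,343),interpolation=2),cv2.resize(b,(400,343),interpolation=2)])[:,:,::-1])
E
python3 meas.py 14
```

```text
15.5333 [371.77808922 381.37797274 152.75177637] [-0.01356259 -1.04229175 -0.02651232]
top B card [array([530.9,  17.5]), array([154.2, 143.4]), np.float64(9.3)] stop [array([532.7,  14.9]), array([93. , 56.3]), np.float64(2.9)] d [ 1.9 -2.5]
top L card [array([594.9, 264.9]), array([143.1, 154.3]), np.float64(73.0)] stop [array([596.9, 264. ]), array([58.4, 89.5]), np.float64(73.3)] d [ 2.  -0.9]
top R card [array([ 531.6, -234.9]), array([143.2, 153.9]), np.float64(83.4)] stop [array([ 531.6, -232.5]), array([60.1, 89.3]), np.float64(81.2)] d [0.  2.4]
scene B card [array([527.3,  17.7]), array([154.6, 143.5]), np.float64(9.3)] stop [array([533.4,  16.2]), array([93. , 58.6]), np.float64(8.7)] d [ 6.1 -1.4]
scene L card [array([591.7, 265.4]), array([143.8, 155. ]), np.float64(73.2)] stop [array([595.8, 262.2]), array([57.8, 89.1]), np.float64(73.2)] d [ 4.1 -3.2]
scene R card [array([ 531. , -218.7]), array([177.8, 154.9]), np.float64(83.2)] stop [array([ 530.1, -234.2]), array([58.3, 90.5]), np.float64(82.2)] d [ -0.9 -15.6]
```

View pics/c14.png

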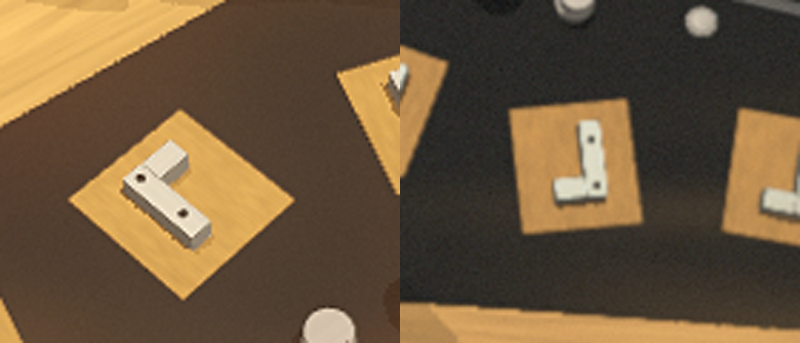

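View pics/scene14.png

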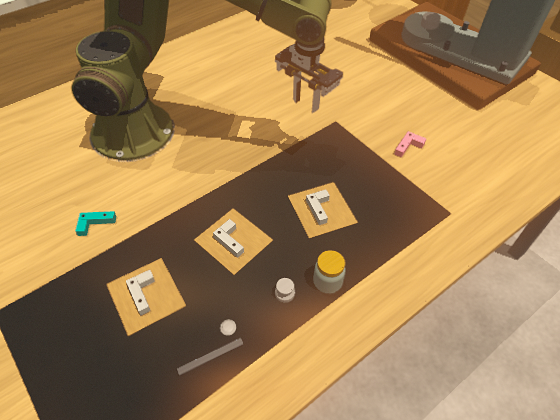

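```bash
python3 - <<'E'
from h import *
for n,(r0,r1,c0,c1) in (("top",(175,240,300,365)),("scene",(206,276,192,275))):
    z=np.load(n+"14.npz"); im,d=z['im'],z['d']; P=cloud(n,d); q=np.s_[r0:r1,c0:c1]; hsv,w,b=masks(im); v,u=np.mgrid[r0:r1,c0:c1]
    zz=P[q][...,2]; top=w[q]&(hsv[q][...,2]>150)
    k=cv2.connectedComponentsWithStats(top.astype(np.uint8)); top=k[1]==1+k[2][1:,4].argmax()
    xy=plane(n,np.c_[u[top],v[top]],32)[:,:2]; r=cv2.minAreaRect(xy.astype(np.float32)); print(n,top.sum(),r)
    p=P[q][top]; p=p[(p[:,2]>20)&(p[:,2]<45)]; A=np.c_[p[:,:2]-p[:,:2].mean(0),np.ones(len(p))]; print("plane slope,z",np.linalg.lstsq(A,p[:,2],rcond=None)[0])
    m=np.dstack([top*255]*3).astype(np.uint8); cv2.imwrite(f"pics/t14{n}.png",cv2.resize(np.hstack([im[q],m])[:,:,::-1],None,fx=4,fy=4,interpolation=0))
E
```

```text
top 254 ((532.7843017578125, 14.876899719238281), (92.90011596679688, 56.345458984375), 2.882796287536621)
plane slope,z [1.23906096e-02 2.81301203e-02 3.22443717e+01]
scene 360 ((531.658203125, 15.943277359008789), (89.41323852539062, 58.55985641479492), 8.730050086975098)
plane slope,z [ 2.37961120e-04 -4.02943711e-04  3.18628022e+01]
```

View pics/t14top.png

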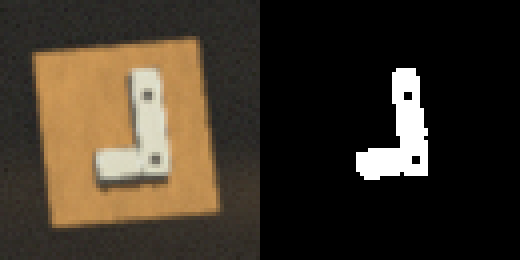

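The checks support handing in:
- The stop's centre is about (532, 15.5), against a card centre of (531, 17.5).
- Its angle is 8.7° in the scene view, against 9.3° for the card.
- Its face is level at z≈32.
- No outline is visible, the neighbouring stops read as they did at the start, and the gripper is clear.

```bash
python3 -c "
from cell import manip
print(manip.sign_off())"
```

```text
the job is handed in; nothing more can be done
None
```

The mirrored stop, the one on the middle card, is turned over and lies flat on its outline; I handed the job in at about 15.5 s. I pinched its short leg and let the long leg swing down. I then stood it on its long side, pushed it over with shut fingers and slid it about 11.5 mm onto the outline.

**Last checks:**
- **Position:** centre about 2–3 mm from the outline's, within the 12 mm limit. No dark outline is visible in either view.
- **Flatness:** face level at z≈32 mm, slope about 0 from the scene view's depth.
- **Other two stops:** they read within about 1 mm of their start positions.
- **Die, bar, button shell and jar:** unmoved by eye in the scene picture; I did not measure them.

**Disagreements and a failed step:**
- **Angle:** the top view gave 2.9° from a coarse, pixelated mask, while the scene view gave 8.7° against 9.3° for the card. I trusted the scene view.
- **Right-hand card:** its position in the scene view was unreliable because its colour mask was wrong.
- **Tipping over:** rolling the stop over while still gripped did not work, so I pushed it over with the shut fingers.

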